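# Brace the screw jar in its block and take off the tight cap

### The arm

A 6-joint arm with a two-finger parallel gripper is mounted at the origin on the work surface. World frame = base frame: x ahead of the robot, y to its left, z up, the work surface at z = 0. Lengths are in m, angles in rad, forces in N, time in s.
With the tool pointing down it reaches from about 0.25 to 0.725 m from the base axis. Payload 4 kg.
Tool frame: the origin (TCP) lies on the centre line of the jaws, within the pads' length; the fingertips stand 17 mm ahead of it and the grasp point (between the pads) lies 2 mm behind it; z points along the fingers, y is the line along which they close (so a half turn about z gives the same grasp; the last joint's range is limited). The gripper opens to 85 mm and grips with 20 to 120 N. Pads are 22 mm wide; open, the fingers measure 114 mm over their backs; the gripper's body (76 mm by 85 mm) begins 54 mm behind the grasp point. The pads swing forward as they close: fully open they stand 13 mm farther back than shut.
Start: joints at [1.251, 0.241, 0.005, 1.335, 0, 1.571], TCP at [0.157, 0.475, 0.22] pointing down, gripper open.
Joint ranges: [-2.72, 2.72], [-1.05, 1.87], [-1.09, 1.28], [-1.99, 2.15], [-1.42, 1.44], [-3.14, 3.14]. Speed limits (rad/s): [2.79, 2.79, 3.14, 3.14, 3.14, 3.14].

### API

Orientations are given as a unit quaternion [x, y, z, w].
In Python, from workcell import bot, camera, get_calibration gives the robot as it stands.
- The arm moves only by the tool apply_moves, never from a script. Its argument "steps" is a list of rows, each a list of 3 entries, a list of its own where there are three numbers: the shift along the tool's x, y, z as a fraction of full scale, then the turn, a rotation vector about the tool's x, y, z as a fraction of full scale, then the opening, from 0 (shut) to 1 (fully open). A call has exactly 8 rows; each row shifts and turns the commanded pose from where the row before left it, along the tool's axes as they then stand; what a row does not reach is not made up. Full scale, the value 1, is 20 cm for a shift and pi rad for a turn. A row lasts 1/12 s, in which the tool goes at most 41.7 mm and 7.16 degrees, less where a joint would pass 70% of its speed; a pose out of reach is approached as far as the arm can. A call with a number of a shift or a turn outside -1 to 1 is refused whole. A call with a gripper value outside its range is refused whole. The fingers move at their own pace and stop on an object; the grip force is fixed at half the most. Time passes only in rows, so rows that do not move let the fingers close, or fill a call up. It gives the time, the measured TCP pose, the force, the opening and the grip force at its end, in the units of the state.
- bot.get_obs(): the state, without advancing time (a new reading comes with each control period).
- camera(name): name is "scene" or "side" or "wrist"; returns (picture, depth): 400x640x3 uint8, red, green, blue; 400x640 float32, m along the optical axis (not along the pixel's ray), 0 where there is no reading.
- get_calibration(name): a dict with "fov_y" (degrees; the focal length in pixels is half the picture's height over the tangent of half this angle, whatever the lens; pixels are square), "cx", "cy" (the principal point, pixels), "rvec" (rotation vector, rad) and "tvec" (3), from world to camera coordinates, as OpenCV has them. Camera axes: x right, y down, z forward; pixel columns grow to the right and rows downward; lengths in m; the calibration is good to about 2 mm. A picture is of the moment at which its call begins: read the wrist's pose just before it. get_calibration takes no time and is no camera call; for the wrist camera it gives the pose at the moment of the call.
- bot.job_done(): hands the job in; it is judged then, once.
The state is a dict: "clock": time; "joint_pos": joint angles; "joint_vel": joint speeds; "tau": joint torques, N m; "eef_pos": TCP position; "tool_rot": TCP orientation; "ft_force": force on the tool from outside, world axes, zero at the start; "ft_torque": the same for the moment, N m; "grip_width": finger opening in m; "grasp_force": force on a finger pad.
Only numpy, scipy, OpenCV 4.12 (cv2) and the standard library are available. Lean on these libraries where they do the work, as an engineer would, in place of code of your own. Each camera call takes 0.05 s, during which the arm holds its last target. There are 200 camera calls.

### The job

Set the square glass jar of screws, cap still on, down into the square pocket of the wooden block on the bench so that it cannot turn, then unscrew its tight cap counter-clockwise (seen from above), stopping as soon as the thread lets go: about a quarter turn at most. Lift the cap off level while the jar stays in its pocket, and finish still gripping the cap, straight over the open jar and about 2 cm clear above its mouth: do not put it down or let go. Keep the jar upright and leave the round jar, the tape measure and the screwdriver where they are.

Things in the scene. Friction and masses are not known exactly. Their poses are not given: they have to be found in the camera images.
- jar: Loose square glass jar of screws, about 0.36 kg. Origin at the centre of its underside, z up, x and y square to its sides. Body 60 x 60 mm, 62 mm high, flat shoulder; above it a round neck 36 mm across (ridges out to 46). Mouth with springy rubber seal at 90 mm capped, 93 mm open. It may stand in the pocket in any of the four quarter turns. On bare bench it turns along with its cap.
- cap: Aluminium screw cap on the square jar: plain round skirt 58 mm across, 27 mm tall, 50 g. Origin at the centre of its lower rim, z up. Screwed on, its rim is 67 mm above the jar's underside (5 mm above the shoulder), its top at 94 mm; the jar can be lifted by it. Tight: the seal pushes it up with about 25 N, turning takes roughly 0.3 N m; a grip of 4 N slips, 15 N and more holds.
- cap_mark (a point): Point in the cap's rim plane, 25 mm from its axis along the cap's own x (a lug inside the skirt; its twin is opposite). Yaw of cap relative to jar starts between -0.25 and 0.25 rad; counter-clockwise (growing) the lugs leave the neck's ridges at about 0.95 rad and the seal pushes the cap up about 3 mm; it lifts off freely from 1.05 to 1.9 rad.
- block: Wooden block fixed to the bench, 120 x 120 mm, 35 mm high, with a square pocket in the middle: 65 x 65 mm wide with a 4 mm chamfer at the mouth, 30 mm deep, sides parallel to the block's. Origin at the centre of its underside, z up, x and y along its sides. The jar's underside is 5 mm above this origin when fully down.
- round_jar: Bystander: loose round glass jar, 66 mm across, 94 mm tall, with a similar aluminium cap 58 mm across. Origin at the centre of its underside.
- tape: Bystander: grey tape measure standing upright, 40 x 70 x 62 mm. Origin at the centre of its underside.
- screwdriver: Bystander: screwdriver lying on the bench, handle towards its own -x. Origin at its middle, on the underside.
Not all that is in view belongs to the job. What is meant by the cap is not turquoise, and is the larger of those in its own colour.

How it is judged:
By the outcome, as a careful person would: the job done as asked, in the order asked, and still so for the second after the job is handed in, while the arm keeps its last pose, push and grip.
It also fails if it takes over 48 s, if anything falls off the work surface, if the arm or the gripper's body presses on something with over 40 N, if the wrist force passes 120 N, or if a joint passes its speed limit or range.

## Working session

There is one attempt and no reset: what is moved stays moved. The work goes in short steps, Python scripts to look and compute and a tool call to move; the robot and the scene stay as the last step left them, time stands still between calls to the robot, and variables do not carry over. Pictures are saved under pics/ and viewed, at most 12 in all, crops included, and the job is handed in when it is done.

Besides the shell and the picture viewer there is one more tool, called as a command line: name --argument value ..., lists and objects as JSON in quotes. apply_moves: Moves the arm, as the interface text tells. Its arguments: {"type":"object","properties":{"steps":{"type":"array"}},"required":["steps"]}

```bash
mkdir -p pics; cat > h.py <<'E'
import numpy as np,cv2
from workcell import bot,camera,get_calibration
def K(c):
    f=200/np.tan(np.radians(c['fov_y'])/2); return f
def cloud(name):
    c=get_calibration(name); im,d=camera(name); f=K(c)
    v,u=np.mgrid[:400,:640]
    P=np.stack([(u-c['cx'])/f*d,(v-c['cy'])/f*d,d],-1)
    R=cv2.Rodrigues(np.array(c['rvec'],float))[0]
    W=(P-np.array(c['tvec']).ravel())@R
    W[d==0]=np.nan
    return im,W
def save(n,im,s=1): cv2.imwrite('pics/'+n,cv2.resize(im[:,:,::-1],None,fx=s,fy=s))
E
python3 - <<'E'
from h import *
for n in ("scene","side"):
    im,W=cloud(n); np.savez(n,im=im,W=W); save(n+'.png',im); print(get_calibration(n))
print(bot.get_obs())
E
```

```text
{'fov_y': 44.864930318576114, 'cx': 317.98129467662363, 'cy': 199.7529109728653, 'rvec': array([ 2.24164989,  0.86662074, -0.3668021 ]), 'tvec': array([-0.35621208, -0.25338914,  1.552994  ])}
{'fov_y': 49.86660025479149, 'cx': 322.81846231443126, 'cy': 191.0062675712429, 'rvec': array([ 0.53075406, -2.5918494 ,  1.32252127]), 'tvec': array([0.49601965, 0.22650597, 0.63791752])}
{'clock': 0.1, 'joint_pos': array([ 1.25102265e+00,  2.41382008e-01,  3.90493189e-03,  1.33521153e+00,
       -4.29657240e-05,  1.57077592e+00]), 'joint_vel': array([-0.00036   , -0.00319634,  0.00278611,  0.00212797, -0.00028812,
       -0.0013288 ]), 'tau': array([ 3.14935769e-04, -3.73136866e+01,  2.53011024e+01,  1.08651703e-02,
        4.78458003e-05, -2.79413250e-06]), 'eef_pos': array([0.15700938, 0.47410745, 0.21879739]), 'tool_rot': array([ 1.59196324e-01,  9.87246491e-01, -9.37489385e-04, -1.29432061e-04]), 'ft_force': array([-0.12494866,  0.35974739,  0.07308714]), 'ft_torque': array([ 0.00219383, -0.0568423 ,  0.00277333]), 'grasp_force': 0.0, 'grip_width': 0.08547612161648431}
```

View pics/scene.png

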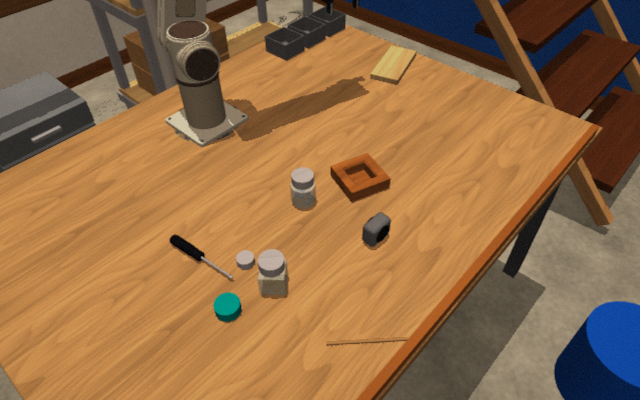

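View pics/side.png

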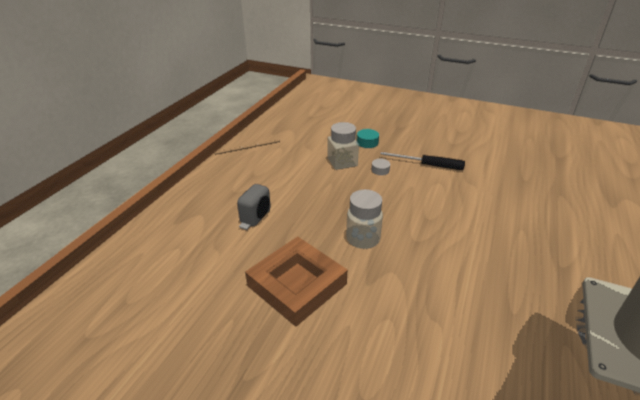

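Scene view: cap candidates are square jar's grey cap (271,262), round jar's cap (303,177), loose small grey cap (245,260) and turquoise cap (228,307). I choose the square jar's cap. The block is at (360,177) and the tape at (377,230).

```bash
python3 - <<'E'
from h import *
s=np.load('scene.npz'); save('crop.png',s['im'][220:330,200:320],5)
from scipy.ndimage import label
for n in('scene','side'):
    W=np.load(n+'.npz')['W']; x,y,z=np.moveaxis(W,-1,0)
    # table objects
    m=(z>0.012)&(z<0.13)&(x>0.05)&(x<0.85)&(abs(y)<.6)&(np.hypot(x,y)>.2)
    l,k=label(m)
    for i in range(1,k+1):
        q=W[l==i]
        if len(q)<40: continue
        t=q[q[:,2]>q[:,2].max()-.012]
        vu=np.argwhere(l==i).mean(0)[::-1]
        print(n,vu.astype(int),len(q),'zmax %.3f'%np.percentile(q[:,2],98),'top c',t.mean(0).round(3),'min',q.min(0).round(3),'max',q.max(0).round(3))
E
```

```text
scene [384  73] 268 zmax 0.025 top c [0.273 0.573 0.02 ] min [0.219 0.539 0.012] max [0.328 0.6   0.026]
scene [359 175] 1474 zmax 0.041 top c [0.543 0.103 0.037] min [0.463 0.026 0.012] max [0.617 0.18  0.043]
scene [302 186] 860 zmax 0.099 top c [ 0.478 -0.054  0.096] min [ 0.446 -0.088  0.012] max [ 0.513 -0.023  0.1  ]
scene [375 228] 662 zmax 0.066 top c [ 0.7   -0.029  0.062] min [ 0.677 -0.064  0.012] max [0.721 0.007 0.068]
scene [191 250] 479 zmax 0.030 top c [ 0.386 -0.365  0.027] min [ 0.335 -0.382  0.012] max [ 0.532 -0.344  0.035]
scene [271 271] 1177 zmax 0.099 top c [ 0.613 -0.292  0.096] min [ 0.58  -0.331  0.012] max [ 0.653 -0.25   0.102]
scene [244 257] 245 zmax 0.025 top c [ 0.517 -0.293  0.021] min [ 0.492 -0.314  0.012] max [ 0.537 -0.271  0.026]
scene [226 305] 594 zmax 0.032 top c [ 0.587 -0.406  0.029] min [ 0.557 -0.434  0.012] max [ 0.615 -0.377  0.035]
side [342 144] 1149 zmax 0.095 top c [ 0.61  -0.281  0.092] min [ 0.571 -0.315  0.012] max [ 0.653 -0.245  0.096]
side [367 136] 296 zmax 0.028 top c [ 0.585 -0.396  0.025] min [ 0.557 -0.431  0.012] max [ 0.615 -0.369  0.029]
side [434 160] 440 zmax 0.026 top c [ 0.394 -0.355  0.021] min [ 0.336 -0.371  0.012] max [ 0.535 -0.34   0.027]
side [380 164] 182 zmax 0.021 top c [ 0.516 -0.285  0.019] min [ 0.496 -0.311  0.012] max [ 0.538 -0.267  0.022]
side [253 203] 1000 zmax 0.063 top c [ 0.695 -0.017  0.06 ] min [ 0.677 -0.055  0.012] max [0.722 0.015 0.065]
side [364 217] 1728 zmax 0.095 top c [ 0.476 -0.044  0.093] min [ 0.444 -0.078  0.012] max [ 0.509 -0.013  0.096]
side [295 277] 4137 zmax 0.037 top c [0.539 0.115 0.034] min [0.465 0.032 0.012] max [0.62  0.186 0.038]
```

View pics/crop.png

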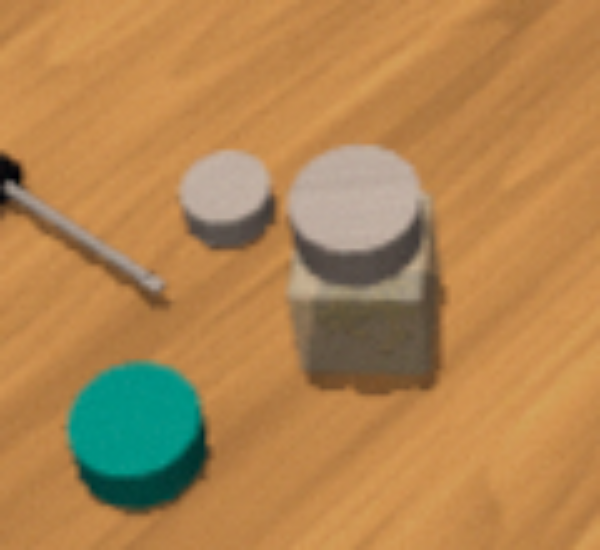

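The crop confirms it: a grey cap on a square, screw-filled body. The side camera gives correct heights (0.095), so I'll use it for the yaws.

```bash
python3 - <<'E'
from h import *
for n in('scene','side'):
    W=np.load(n+'.npz')['W']; x,y,z=np.moveaxis(W,-1,0)
    def rect(m):
        r=cv2.minAreaRect((W[m][:,:2]*1000).astype(np.float32)); return np.round(r[0],1),np.round(r[1],1),round(r[2],1)
    print(n,'block',rect((z>.03)&(z<.046)&(np.hypot(x-.541,y-.11)<.1)))
    j=(np.hypot(x-.612,y+.285)<.055)
    print('jar',rect(j&(z>.012)&(z<.07)),'cap',rect(j&(z>.088)), cv2.minEnclosingCircle((W[j&(z>.088)][:,:2]*1000).astype(np.float32)))
    q=W[j&(z>.01)&(z<.055)]; print(cv2.convexHull((q[:,:2]*1000).astype(np.float32))[::3,0].round().tolist())
c=get_calibration('wrist');R=cv2.Rodrigues(c['rvec'])[0];print('wrist cam pos',(-R.T@np.ravel(c['tvec'])),R[2],R[0],c['fov_y'])
E
```

```text
scene block (array([540.5, 105.7]), array([124. , 127.5]), 69.1)
jar (array([ 611.8, -290.5]), array([60.2, 62.3]), 40.0) cap (array([ 611.4, -290.7]), array([56.8, 59.5]), 61.9) ((610.7933959960938, -290.3497009277344), 30.781068801879883)
[[653.0, -295.0], [622.0, -256.0], [607.0, -330.0], [611.0, -331.0], [631.0, -315.0]]
side block (array([542.2, 107.9]), array([122., 123.]), 69.7)
jar (array([ 611.5, -285.4]), array([60.8, 62. ]), 41.0) cap (array([ 611.5, -285.2]), array([56.2, 56.5]), 17.9) ((612.3609619140625, -286.37384033203125), 30.02553939819336)
[[652.0, -288.0], [635.0, -266.0], [614.0, -245.0], [589.0, -264.0], [571.0, -283.0]]
wrist cam pos [0.08372668 0.49878608 0.37293036] [ 0.28531461 -0.09613699 -0.95360015] [ 0.31398718  0.94942557 -0.00177201] 59.507963951397784
```

```bash
cat >> h.py <<'E'
from scipy.spatial.transform import Rotation as Ro
def pose():
    o=bot.get_obs(); R=Ro.from_quat(o['tool_rot']).as_matrix()
    return o,o['eef_pos'],R,np.degrees(np.arctan2(R[1,1],R[0,1]))
def plan(t,yaw,N,grip,frompose=None):
    o,p,R,y0=pose()
    if frompose: p,y0=np.array(frompose[:3]),frompose[3]
    dy=(yaw-y0)/N; d=(np.array(t)-p)/N
    for i in range(N):
        a=np.radians(y0+dy*i); Y=np.array([np.cos(a),np.sin(a),0]);X=np.array([-np.sin(a),np.cos(a),0]) 
        X=np.cross(Y,[0,0,-1])
        s=[d@X/.2,d@Y/.2,-d[2]/.2]
        print([[round(float(v),4) for v in s],[0,0,round(-dy/180,4)],grip],end=',\n' if i%8<7 else '\n\n')
def stat():
    o,p,R,y=pose(); print('t%.2f'%o['clock'],p.round(4),'yaw %.1f'%y,'z',R[:,2].round(4),'j',o['joint_pos'].round(2),'F',o['ft_force'].round(1),'T',o['ft_torque'].round(2),'w %.4f g %.1f'%(o['grip_width'],o['grasp_force']))
E
python3 -c "
from h import *
stat();plan([.5415,.1075,.22],11.2,16,1)"
```

```text
t0.10 [0.157  0.4741 0.2188] yaw 71.7 z [-6.0e-04 -1.8e-03 -1.0e+00] j [ 1.25  0.24  0.    1.34 -0.    1.57] F [-0.1  0.4  0.1] T [ 0.   -0.06  0.  ] w 0.0855 g 0.0
[[-0.1501, -0.071, -0.0004], [0, 0, np.float64(0.021)], 1],
[[-0.1544, -0.0609, -0.0004], [0, 0, np.float64(0.021)], 1],
[[-0.1581, -0.0506, -0.0004], [0, 0, np.float64(0.021)], 1],
[[-0.1611, -0.0401, -0.0004], [0, 0, np.float64(0.021)], 1],
[[-0.1634, -0.0294, -0.0004], [0, 0, np.float64(0.021)], 1],
[[-0.165, -0.0186, -0.0004], [0, 0, np.float64(0.021)], 1],
[[-0.1658, -0.0076, -0.0004], [0, 0, np.float64(0.021)], 1],
[[-0.166, 0.0033, -0.0004], [0, 0, np.float64(0.021)], 1]

[[-0.1654, 0.0143, -0.0004], [0, 0, np.float64(0.021)], 1],
[[-0.1641, 0.0251, -0.0004], [0, 0, np.float64(0.021)], 1],
[[-0.1621, 0.0359, -0.0004], [0, 0, np.float64(0.021)], 1],
[[-0.1594, 0.0465, -0.0004], [0, 0, np.float64(0.021)], 1],
[[-0.156, 0.0569, -0.0004], [0, 0, np.float64(0.021)], 1],
[[-0.1519, 0.0671, -0.0004], [0, 0, np.float64(0.021)], 1],
[[-0.1471, 0.0769, -0.0004], [0, 0, np.float64(0.021)], 1],
[[-0.1417, 0.0865, -0.0004], [0, 0, np.float64(0.021)], 1]
```

apply_moves --steps '[[[-0.15,-0.071,0],[0,0,0.021],1],[[-0.154,-0.061,0],[0,0,0.021],1],[[-0.158,-0.051,0],[0,0,0.021],1],[[-0.161,-0.04,0],[0,0,0.021],1],[[-0.163,-0.029,0],[0,0,0.021],1],[[-0.165,-0.019,0],[0,0,0.021],1],[[-0.166,-0.008,0],[0,0,0.021],1],[[-0.166,0.003,0],[0,0,0.021],1]]'

```text
clock: 0.77
eef_pos: [0.3498, 0.2897, 0.2193]
tool_rot: [0.413, 0.911, -0.0, -0.0]
ft_force: [0.9, 0.5, 0.6]
grip_width: 0.0855
grasp_force: 0.0
```

apply_moves --steps '[[[-0.165,0.014,0],[0,0,0.021],1],[[-0.164,0.025,0],[0,0,0.021],1],[[-0.162,0.036,0],[0,0,0.021],1],[[-0.159,0.047,0],[0,0,0.021],1],[[-0.156,0.057,0],[0,0,0.021],1],[[-0.152,0.067,0],[0,0,0.021],1],[[-0.147,0.077,0],[0,0,0.021],1],[[-0.142,0.087,0],[0,0,0.021],1]]'

```text
clock: 1.43
eef_pos: [0.5421, 0.1066, 0.2191]
tool_rot: [0.636, 0.772, -0.0, -0.0]
ft_force: [0.2, 0.8, 0.0]
grip_width: 0.0855
grasp_force: 0.0
```

```bash
python3 - <<'E'
from h import *
stat(); camera('side') # settle
camera('side'); stat()
im,W=cloud('wrist'); np.savez('wb',im=im,W=W); save('wb.png',im); x,y,z=np.moveaxis(W,-1,0)
m=(z>.03)&(z<.042)&(np.hypot(x-.541,y-.107)<.1)
r=cv2.minAreaRect((W[m][:,:2]*1000).astype(np.float32)); print(r,m.sum())
pk=(np.hypot(x-.541,y-.107)<.06)&(z<.012)
print(cv2.minAreaRect((W[pk][:,:2]*1000).astype(np.float32)),pk.sum(),np.nanmedian(z[pk]),np.nanmedian(z[m]))
plan([.6115,-.2865,.22],-25,16,1)
E
```

```text
t1.43 [0.5421 0.1066 0.2191] yaw 11.0 z [-1.1e-03 -1.0e-04 -1.0e+00] j [0.19 0.35 0.15 1.37 0.   1.57] F [0.2 0.8 0. ] T [ 0.02 -0.   -0.  ] w 0.0855 g 0.0
t1.53 [0.5441 0.1046 0.2184] yaw 10.8 z [ 1.0e-04 -1.3e-03 -1.0e+00] j [ 0.19  0.35  0.15  1.37 -0.    1.57] F [-0.2  0.1  0.2] T [-0.    0.06 -0.05] w 0.0855 g 0.0
((540.0365600585938, 106.39030456542969), (120.39155578613281, 120.19322967529297), 69.69585418701172) 10442
((545.1244506835938, 119.4639892578125), (93.58457946777344, 65.0989761352539), 69.55461120605469) 3671 0.0048652991055308905 0.03470773941068727
[[-0.1246, -0.0022, -0.0005], [0, 0, np.float64(0.0125)], 1],
[[-0.1246, 0.0027, -0.0005], [0, 0, np.float64(0.0125)], 1],
[[-0.1244, 0.0076, -0.0005], [0, 0, np.float64(0.0125)], 1],
[[-0.124, 0.0125, -0.0005], [0, 0, np.float64(0.0125)], 1],
[[-0.1234, 0.0173, -0.0005], [0, 0, np.float64(0.0125)], 1],
[[-0.1226, 0.0222, -0.0005], [0, 0, np.float64(0.0125)], 1],
[[-0.1217, 0.027, -0.0005], [0, 0, np.float64(0.0125)], 1],
[[-0.1205, 0.0317, -0.0005], [0, 0, np.float64(0.0125)], 1]

[[-0.1192, 0.0364, -0.0005], [0, 0, np.float64(0.0125)], 1],
[[-0.1176, 0.0411, -0.0005], [0, 0, np.float64(0.0125)], 1],
[[-0.1159, 0.0457, -0.0005], [0, 0, np.float64(0.0125)], 1],
[[-0.1141, 0.0502, -0.0005], [0, 0, np.float64(0.0125)], 1],
[[-0.112, 0.0546, -0.0005], [0, 0, np.float64(0.0125)], 1],
[[-0.1098, 0.059, -0.0005], [0, 0, np.float64(0.0125)], 1],
[[-0.1074, 0.0632, -0.0005], [0, 0, np.float64(0.0125)], 1],
[[-0.1048, 0.0674, -0.0005], [0, 0, np.float64(0.0125)], 1]
```

View pics/wb.png

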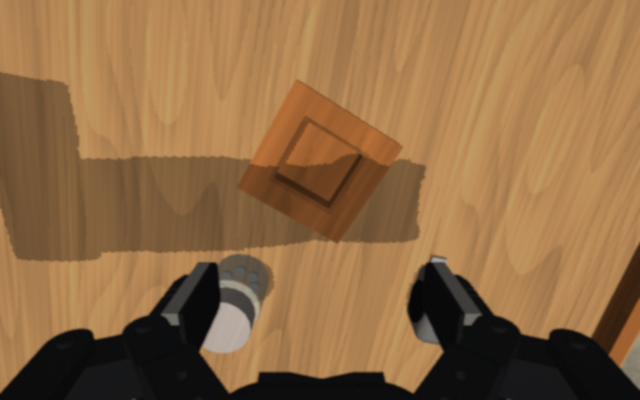

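The wrist view shows the whole block, centred at (320,160), with the round jar at (235,325) and the tape at (432,300). The measured top is 120.4 x 120.2 mm at z 0.0347, as it should be. Next, the jar.

apply_moves --steps '[[[-0.125,-0.002,0],[0,0,0.0125],1],[[-0.125,0.003,0],[0,0,0.0125],1],[[-0.124,0.008,0],[0,0,0.0125],1],[[-0.124,0.0125,0],[0,0,0.0125],1],[[-0.123,0.017,0],[0,0,0.0125],1],[[-0.123,0.022,0],[0,0,0.0125],1],[[-0.122,0.027,0],[0,0,0.0125],1],[[-0.12,0.032,0],[0,0,0.0125],1]]'

```text
clock: 2.25
eef_pos: [0.5762, -0.088, 0.2194]
tool_rot: [0.748, 0.664, -0.0, -0.001]
ft_force: [0.7, -0.8, -0.5]
grip_width: 0.0855
grasp_force: 0.0
```

apply_moves --steps '[[[-0.119,0.036,0],[0,0,0.0125],1],[[-0.118,0.041,0],[0,0,0.0125],1],[[-0.116,0.046,0],[0,0,0.0125],1],[[-0.114,0.05,0],[0,0,0.0125],1],[[-0.112,0.055,0],[0,0,0.0125],1],[[-0.11,0.059,0],[0,0,0.0125],1],[[-0.107,0.063,0],[0,0,0.0125],1],[[-0.105,0.067,0],[0,0,0.0125],1]]'

```text
clock: 2.92
eef_pos: [0.612, -0.2839, 0.2194]
tool_rot: [0.842, 0.539, -0.0, -0.001]
ft_force: [0.9, 0.4, 0.7]
grip_width: 0.0852
grasp_force: 0.0
```

```bash
python3 - <<'E'
from h import *
camera('side'); camera('side'); camera('side');stat()
im,W=cloud('wrist'); save('wj.png',im); x,y,z=np.moveaxis(W,-1,0)
j=np.hypot(x-.612,y+.286)<.055
m=j&(z>.088)&(z<.1)
P=lambda m:(W[m][:,:2]*1000).astype(np.float32)
print(cv2.minEnclosingCircle(P(m)),cv2.minAreaRect(P(m)),m.sum(),np.nanmedian(z[m]))
b=j&(z>.01)&(z<.066); print(cv2.minAreaRect(P(b)),b.sum())
sh=j&(z>.055)&(z<.066);print(cv2.minAreaRect(P(sh)),sh.sum())
E
```

```text
t3.07 [ 0.6117 -0.2847  0.2185] yaw -24.8 z [-0.0016  0.0012 -1.    ] j [-0.44  0.61  0.57  1.53  0.    1.57] F [-0.3  1.4 -0.3] T [ 0.03  0.01 -0.02] w 0.0854 g 0.0
((610.6861572265625, -289.15679931640625), 29.074064254760742) ((611.0137329101562, -289.14630126953125), (57.196006774902344, 57.09619903564453), 58.55268478393555) 3651 0.09409248243116315
((611.0662231445312, -288.7519226074219), (59.47272491455078, 59.6050910949707), 41.137725830078125) 1178
((611.0888671875, -288.7889709472656), (59.4778938293457, 59.49604034423828), 41.111385345458984) 790
```

View pics/wj.png

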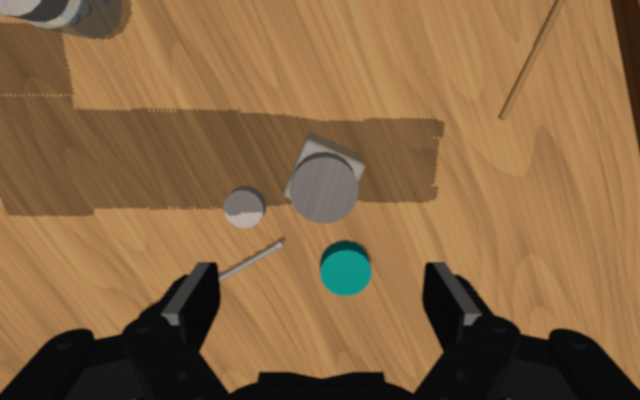

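The wrist view shows the square jar's cap at (323,187) on its rotated square body, the small loose cap at (244,207) and the turquoise cap at (346,268). The cap top is at z 0.094 and the body is 59.5 mm square, both as stated. I'll descend next, with tips about 5 mm above the shoulder.

```bash
python3 - <<'E'
from h import *
plan([.611,-.289,.086],-24.8,8,1)
E
```

```text
[[-0.0033, 0.001, 0.083], [0, 0, np.float64(0.0)], 1],
[[-0.0033, 0.001, 0.083], [0, 0, np.float64(0.0)], 1],
[[-0.0033, 0.001, 0.083], [0, 0, np.float64(0.0)], 1],
[[-0.0033, 0.001, 0.083], [0, 0, np.float64(0.0)], 1],
[[-0.0033, 0.001, 0.083], [0, 0, np.float64(0.0)], 1],
[[-0.0033, 0.001, 0.083], [0, 0, np.float64(0.0)], 1],
[[-0.0033, 0.001, 0.083], [0, 0, np.float64(0.0)], 1],
[[-0.0033, 0.001, 0.083], [0, 0, np.float64(0.0)], 1]
```

apply_moves --steps '[[[-0.013,0.004,0.02],[0,0,0],1],[[-0.013,0.004,0.08],[0,0,0],1],[[0,0,0.12],[0,0,0],1],[[0,0,0.12],[0,0,0],1],[[0,0,0.12],[0,0,0],1],[[0,0,0.11],[0,0,0],1],[[0,0,0.065],[0,0,0],1],[[0,0,0.025],[0,0,0],1]]'

```text
clock: 3.78
eef_pos: [0.6094, -0.2871, 0.0845]
tool_rot: [0.842, 0.54, -0.001, -0.003]
ft_force: [-0.4, -0.3, -0.9]
grip_width: 0.0852
grasp_force: 0.0
```

```bash
python3 - <<'E'
from h import *
camera('side');im,W=cloud('side');save('s2.png',im[60:260,230:530],2.6);stat()
E
```

```text
t3.88 [ 0.6106 -0.2881  0.0865] yaw -24.7 z [-0.0025  0.0013 -1.    ] j [-0.44  0.67  0.32  1.23  0.    1.56] F [-0.7  0.1  1. ] T [ 0.02  0.03 -0.03] w 0.0853 g 0.0
```

View pics/s2.png

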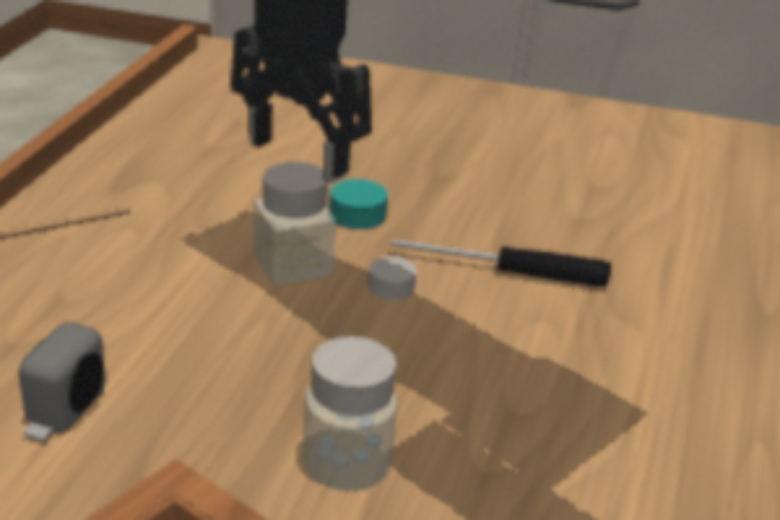

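```bash
python3 - <<'E'
from h import *
o,p,R,y=pose()
for n in('side','scene'):
    c=get_calibration(n);f=K(c)
    Km=np.array([[f,0,c['cx']],[0,f,c['cy']],[0,0,1]])
    pts=np.array([p,p+.043*R[:,1]+.01*R[:,2],p-.043*R[:,1]+.01*R[:,2],[.611,-.289,.094],[.6115,-.2865,.094]])
    print(n,cv2.projectPoints(pts,np.array(c['rvec'],float),np.array(c['tvec'],float),Km,None)[0][:,0].round(1).tolist())
im,W=cloud('side'); x,y,z=np.moveaxis(W,-1,0)
for c in((329,111),(357,125),(342,128)):
    print(c,W[c[1]-2:c[1]+3,c[0]].round(3).tolist())
q=W[95:175,320:375].reshape(-1,3)
sel=(im[95:175,320:375].max(-1)<45).ravel()
print('dark min z',np.nanmin(q[sel][:,2]),q[sel].shape)
E
```

```text
side [[343.6, 130.8], [330.9, 128.2], [356.7, 141.3], [343.6, 127.7], [343.0, 128.1]]
scene [[270.9, 261.0], [277.8, 278.8], [265.1, 249.5], [270.5, 259.3], [271.5, 258.7]]
(329, 111) [[0.652, -0.299, 0.129], [0.653, -0.302, 0.125], [0.652, -0.299, 0.124], [0.653, -0.302, 0.12], [0.654, -0.303, 0.117]]
(357, 125) [[0.57, -0.262, 0.127], [0.57, -0.262, 0.124], [0.57, -0.261, 0.123], [0.57, -0.262, 0.12], [0.569, -0.259, 0.119]]
(342, 128) [[0.617, -0.294, 0.095], [0.616, -0.292, 0.094], [0.614, -0.287, 0.094], [0.613, -0.283, 0.093], [0.61, -0.277, 0.094]]
dark min z 0.11480851024492778 (486, 3)
```

```bash
python3 - <<'E'
from h import *
stat()
im,W=cloud('side')
for c in (328,329,331,355,358,360):
    print(c,[(r,*W[r,c].round(3).tolist(),int(im[r,c].mean())) for r in range(108,150,3)])
E
```

```text
t3.93 [ 0.6115 -0.2888  0.088 ] yaw -24.7 z [ 0.e+00  1.e-04 -1.e+00] j [-0.44  0.67  0.32  1.23  0.    1.56] F [ 0.7  0.1 -0.2] T [-0.02 -0.06  0.02] w 0.0854 g 0.0
328 [(108, 0.656, -0.302, 0.129, 30), (111, 0.654, -0.298, 0.124, 26), (114, 0.656, -0.303, 0.114, 58), (117, 0.738, -0.502, 0.001, 144), (120, 0.732, -0.488, -0.002, 147), (123, 0.724, -0.469, -0.001, 146), (126, 0.718, -0.454, -0.002, 150), (129, 0.71, -0.435, -0.001, 150), (132, 0.704, -0.42, -0.001, 150), (135, 0.696, -0.401, 0.001, 140), (138, 0.649, -0.288, 0.059, 140), (141, 0.646, -0.281, 0.055, 106), (144, 0.646, -0.281, 0.047, 92), (147, 0.647, -0.281, 0.039, 93)]
329 [(108, 0.653, -0.302, 0.13, 26), (111, 0.652, -0.3, 0.123, 21), (114, 0.653, -0.301, 0.115, 67), (117, 0.735, -0.503, 0.001, 145), (120, 0.729, -0.487, -0.0, 145), (123, 0.719, -0.464, 0.003, 149), (126, 0.715, -0.453, -0.001, 148), (129, 0.708, -0.437, -0.001, 149), (132, 0.703, -0.425, -0.004, 144), (135, 0.694, -0.403, 0.0, 138), (138, 0.646, -0.286, 0.061, 156), (141, 0.642, -0.277, 0.058, 115), (144, 0.642, -0.277, 0.05, 91), (147, 0.641, -0.
[... 1191 characters left out ...]
(129, 0.633, -0.466, 0.001, 128), (132, 0.611, -0.399, 0.028, 119), (135, 0.608, -0.389, 0.026, 101), (138, 0.604, -0.38, 0.022, 58), (141, 0.604, -0.38, 0.014, 60), (144, 0.603, -0.378, 0.006, 101), (147, 0.572, -0.284, 0.054, 117)]
360 [(108, 0.562, -0.252, 0.168, 30), (111, 0.563, -0.256, 0.159, 27), (114, 0.563, -0.257, 0.152, 25), (117, 0.563, -0.259, 0.144, 25), (120, 0.564, -0.262, 0.135, 30), (123, 0.563, -0.262, 0.128, 29), (126, 0.563, -0.263, 0.12, 65), (129, 0.628, -0.467, 0.001, 129), (132, 0.608, -0.406, 0.026, 114), (135, 0.603, -0.39, 0.026, 113), (138, 0.598, -0.376, 0.026, 69), (141, 0.597, -0.374, 0.018, 58), (144, 0.596, -0.374, 0.009, 63), (147, 0.596, -0.375, 0.0, 115)]
```

```bash
python3 - <<'E'
from h import *
im,W=cloud('wrist'); save('w3.png',im); stat()
x,y,z=np.moveaxis(W,-1,0)
m=(z>.1)&(np.hypot(x-.6115,y+.2888)<.08)
o,p,R,yw=pose()
for s in(1,-1):
    q=W[m]; q=q[s*((q-p)@R[:,1])>.02]; L=(q-p)@R
    i=np.argsort(L[:,2])[-30:]; print(s,len(q),L[i].mean(0).round(4),L.min(0).round(3),L.max(0).round(3))
E
```

```text
t4.03 [ 0.6124 -0.2897  0.0894] yaw -24.8 z [ 0.0026 -0.0012 -1.    ] j [-0.44  0.67  0.33  1.23  0.    1.56] F [0.2 0.  0.3] T [ 0.   -0.03 -0.01] w 0.0855 g 0.0
1 16530 [-0.0005  0.0421 -0.0244] [-0.012  0.02  -0.1  ] [ 0.02   0.074 -0.024]
-1 16636 [ 0.001  -0.0435 -0.0248] [-0.011 -0.075 -0.099] [ 0.019 -0.02  -0.024]
```

View pics/w3.png

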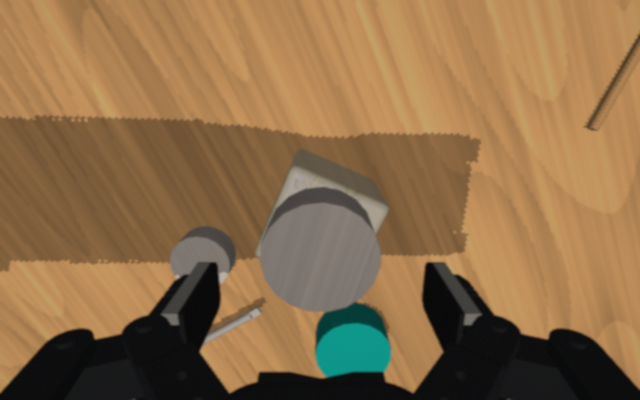

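The wrist view shows the cap centred at (321,250) between the open fingers, whose tips are at about (205,270) and (435,270). Both cameras agree that the open tips sit about 24 mm behind the reported TCP, not ahead of it. I'll go by the cameras: descend about 35 mm more, then recheck.

apply_moves --steps '[[[0,0,0.03],[0,0,0],1],[[0,0,0.04],[0,0,0],1],[[0,0,0.04],[0,0,0],1],[[0,0,0.03],[0,0,0],1],[[0,0,0.02],[0,0,0],1],[[0,0,0.01],[0,0,0],1],[[0,0,0],[0,0,0],1],[[0,0,0],[0,0,0],1]]'

```text
clock: 4.7
eef_pos: [0.6113, -0.2899, 0.0535]
tool_rot: [0.842, 0.539, -0.0, -0.0]
ft_force: [0.5, 0.0, -0.9]
grip_width: 0.0852
grasp_force: 0.0
```

```bash
cat >> h.py <<'E'
def tips(zmin=.05,pr=1):
    im,W=cloud('wrist'); o,p,R,yw=pose(); x,y,z=np.moveaxis(W,-1,0)
    L=(W-p)@R; out=[]
    for s in(1,-1):
        m=(s*L[...,1]>.028)&(abs(L[...,1])<.08)&(abs(L[...,0])<.014)&(L[...,2]<.005)&(im.max(-1)<120)
        i=np.argsort(L[m][:,2])[-30:]; q=W[m][i].mean(0); out.append(q)
    print('tips',np.round(out,4).tolist(),'mid',np.mean(out,0).round(4))
    return im,W
E
python3 - <<'E'
from h import *
stat();im,W=tips();stat()
x,y,z=np.moveaxis(W,-1,0)
m=(z>.09)&(z<.098)&(np.hypot(x-.611,y+.289)<.034)
print(cv2.minEnclosingCircle((W[m][:,:2]*1000).astype(np.float32)),cv2.minAreaRect((W[m][:,:2]*1000).astype(np.float32)))
E
```

```text
t4.70 [ 0.6113 -0.2899  0.0535] yaw -24.8 z [-1.e-04  1.e-04 -1.e+00] j [-0.44  0.69  0.28  1.16  0.    1.56] F [ 0.5  0.  -0.9] T [-0.04  0.01 -0.03] w 0.0852 g 0.0
tips [[0.6503, -0.3049, 0.0775], [0.5833, -0.2742, 0.0572]] mid [ 0.6168 -0.2895  0.0674]
t4.75 [ 0.6115 -0.29    0.0538] yaw -24.8 z [ 4.e-04 -2.e-04 -1.e+00] j [-0.44  0.69  0.28  1.16  0.    1.56] F [-0.2 -0.3  0.1] T [ 0.04 -0.01 -0.01] w 0.0852 g 0.0
((611.214111328125, -289.385498046875), 29.380033493041992) ((611.2901000976562, -289.16766357421875), (57.64264678955078, 57.28140640258789), 72.9884262084961)
```

apply_moves --steps '[[[0,0,0],[0,0,0],0],[[0,0,0],[0,0,0],0],[[0,0,0],[0,0,0],0],[[0,0,0],[0,0,0],0],[[0,0,0],[0,0,0],0],[[0,0,0],[0,0,0],0],[[0,0,0],[0,0,0],0],[[0,0,0],[0,0,0],0]]'

```text
clock: 5.42
eef_pos: [0.6115, -0.2899, 0.0547]
tool_rot: [0.842, 0.539, 0.0, 0.0]
ft_force: [-2.6, 1.5, 6.0]
grip_width: 0.057
grasp_force: 63.6
```

```bash
python3 - <<'E'
from h import *
stat()
im,W=cloud('side'); save('s3.png',im[90:200,280:400],5)
im,W=cloud('wrist');x,y,z=np.moveaxis(W,-1,0)
j=np.hypot(x-.611,y+.289)<.055
P=lambda m:(W[m][:,:2]*1000).astype(np.float32)
sh=j&(z>.05)&(z<.0645)&(im.max(-1)>90);print(cv2.minAreaRect(P(sh)),sh.sum())
E
```

```text
t5.42 [ 0.6115 -0.2899  0.0547] yaw -24.8 z [ 8.e-04 -4.e-04 -1.e+00] j [-0.44  0.69  0.28  1.16 -0.    1.56] F [-2.6  1.5  6. ] T [0.26 0.43 0.02] w 0.0570 g 63.6
((618.5755004882812, -282.9104309082031), (41.15306854248047, 59.94045639038086), 41.15190124511719) 3321
```

View pics/s3.png

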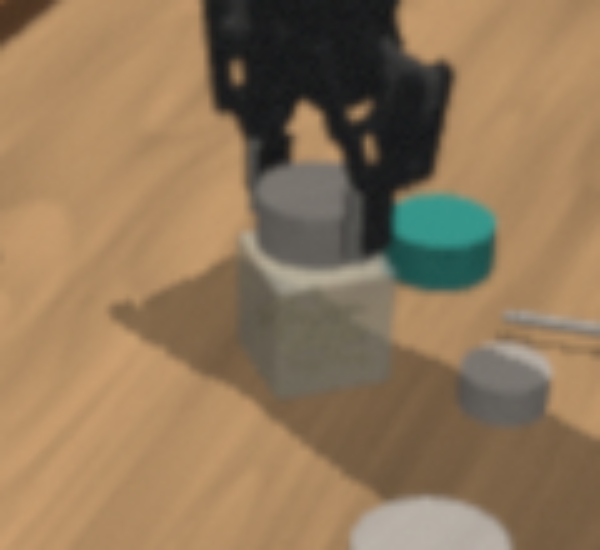

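The side crop shows both pads on the cap's skirt at (255,180) and (350,215), just above the shoulder. Width is 57 mm and force is 63 N. Lifting.

apply_moves --steps '[[[0,0,-0.03],[0,0,0],0],[[0,0,-0.06],[0,0,0],0],[[0,0,-0.09],[0,0,0],0],[[0,0,-0.11],[0,0,0],0],[[0,0,-0.12],[0,0,0],0],[[0,0,-0.11],[0,0,0],0],[[0,0,-0.08],[0,0,0],0],[[0,0,-0.05],[0,0,0],0]]'

```text
clock: 6.18
eef_pos: [0.6117, -0.29, 0.1849]
tool_rot: [0.842, 0.539, 0.0, 0.001]
ft_force: [0.4, 0.2, -4.1]
grip_width: 0.0567
grasp_force: 65.0
```

```bash
python3 - <<'E'
from h import *
camera('side');camera('side');stat()
plan([.5402,.1058,.185],3.75,16,0)
E
```

```text
t6.28 [ 0.6121 -0.2902  0.1849] yaw -24.8 z [ 0.0024 -0.0011 -1.    ] j [-0.44  0.62  0.5   1.44  0.    1.56] F [-0.9  0.1 -4. ] T [-0.01  0.02 -0.1 ] w 0.0571 g 65.0
[[0.1029, -0.0723, -0.0], [0, 0, np.float64(-0.0099)], 0],
[[0.1051, -0.0691, -0.0], [0, 0, np.float64(-0.0099)], 0],
[[0.1072, -0.0658, -0.0], [0, 0, np.float64(-0.0099)], 0],
[[0.1092, -0.0624, -0.0], [0, 0, np.float64(-0.0099)], 0],
[[0.1111, -0.059, -0.0], [0, 0, np.float64(-0.0099)], 0],
[[0.1129, -0.0555, -0.0], [0, 0, np.float64(-0.0099)], 0],
[[0.1145, -0.0519, -0.0], [0, 0, np.float64(-0.0099)], 0],
[[0.1161, -0.0483, -0.0], [0, 0, np.float64(-0.0099)], 0]

[[0.1176, -0.0447, -0.0], [0, 0, np.float64(-0.0099)], 0],
[[0.1189, -0.041, -0.0], [0, 0, np.float64(-0.0099)], 0],
[[0.1201, -0.0373, -0.0], [0, 0, np.float64(-0.0099)], 0],
[[0.1212, -0.0335, -0.0], [0, 0, np.float64(-0.0099)], 0],
[[0.1222, -0.0298, -0.0], [0, 0, np.float64(-0.0099)], 0],
[[0.1231, -0.0259, -0.0], [0, 0, np.float64(-0.0099)], 0],
[[0.1238, -0.0221, -0.0], [0, 0, np.float64(-0.0099)], 0],
[[0.1244, -0.0182, -0.0], [0, 0, np.float64(-0.0099)], 0]
```

apply_moves --steps '[[[0.103,-0.072,0],[0,0,-0.0099],0],[[0.105,-0.069,0],[0,0,-0.0099],0],[[0.107,-0.066,0],[0,0,-0.0099],0],[[0.109,-0.062,0],[0,0,-0.0099],0],[[0.111,-0.059,0],[0,0,-0.0099],0],[[0.113,-0.0555,0],[0,0,-0.0099],0],[[0.1145,-0.052,0],[0,0,-0.0099],0],[[0.116,-0.048,0],[0,0,-0.0099],0]]'

```text
clock: 6.95
eef_pos: [0.5738, -0.0906, 0.1811]
tool_rot: [0.769, 0.64, -0.001, -0.002]
ft_force: [-0.1, 0.9, -4.7]
grip_width: 0.0568
grasp_force: 65.4
```

apply_moves --steps '[[[0.1176,-0.0447,0],[0,0,-0.0099],0],[[0.119,-0.041,0],[0,0,-0.0099],0],[[0.12,-0.037,0],[0,0,-0.0099],0],[[0.121,-0.0335,0],[0,0,-0.0099],0],[[0.122,-0.03,0],[0,0,-0.0099],0],[[0.123,-0.026,0],[0,0,-0.0099],0],[[0.124,-0.022,0],[0,0,-0.0099],0],[[0.124,-0.018,0],[0,0,-0.0099],0]]'

```text
clock: 7.62
eef_pos: [0.538, 0.1068, 0.1814]
tool_rot: [0.683, 0.73, -0.002, -0.001]
ft_force: [0.1, 0.0, -4.8]
grip_width: 0.0569
grasp_force: 65.4
```

```bash
python3 - <<'E'
from h import *
camera('side');camera('side');camera('side');stat()
im,W=cloud('wrist');stat();save('wp.png',im);x,y,z=np.moveaxis(W,-1,0)
P=lambda m:(W[m][:,:2]*1000).astype(np.float32)
m=(z>.025)&(z<.045)&(np.hypot(x-.54,y-.106)<.1); print('block',cv2.minAreaRect(P(m)),m.sum())
b=(np.hypot(x-.54,y-.106)<.05)&(z>.12)&(z<.203)&(im.max(-1)>60);print('jar',cv2.minAreaRect(P(b)),b.sum())
im,W=cloud('side');x,y,z=np.moveaxis(W,-1,0)
m=(z>.03)&(z<.042)&(np.hypot(x-.54,y-.106)<.1); print('block',cv2.minAreaRect(P(m)),m.sum())
b=(np.hypot(x-.54,y-.106)<.05)&(z>.12)&(z<.19)&(im.max(-1)>60);print('jar',cv2.minAreaRect(P(b)),b.sum(),W[b].min(0))
E
```

```text
t7.77 [0.5381 0.1074 0.1815] yaw 3.9 z [-3.6e-03 -8.0e-04 -1.0e+00] j [ 0.2   0.36  0.07  1.28 -0.    1.7 ] F [ 0.2 -0.5 -4.4] T [-0.07 -0.08  0.02] w 0.0564 g 65.4
t7.82 [0.5385 0.1063 0.1818] yaw 3.8 z [-0.0031 -0.0012 -1.    ] j [ 0.2   0.36  0.07  1.28 -0.    1.7 ] F [-0.9 -0.8 -5. ] T [ 0.    0.02 -0.04] w 0.0571 g 65.4
block ((540.2288818359375, 106.53140258789062), (120.20006561279297, 120.41482543945312), 69.72866821289062) 8580
jar ((533.9608154296875, 125.69560241699219), (78.84282684326172, 43.94933319091797), 13.520346641540527) 6223
block ((541.8792724609375, 108.04833984375), (122.30179595947266, 122.0029067993164), 69.56095123291016) 2944
jar ((538.9014892578125, 109.66120147705078), (60.53581619262695, 60.755645751953125), 69.78185272216797) 1974 [0.50166657 0.08906699 0.12709831]
```

View pics/wp.png

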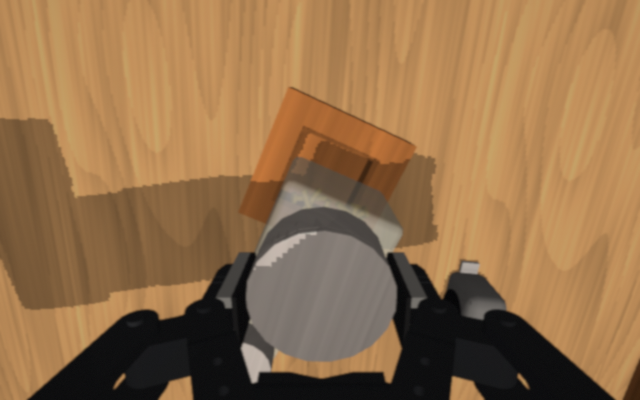

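The wrist view shows the jar held over the block; the pocket edge is visible at (335,150) and the jar's square is parallel to it. The side camera puts the jar off by (-3, +1.6) mm. I'll correct this and descend to just above the pocket.

apply_moves --steps '[[[-0.003,0.006,0.02],[0,0,0],0],[[-0.003,0.006,0.05],[0,0,0],0],[[0,0,0.08],[0,0,0],0],[[0,0,0.09],[0,0,0],0],[[0,0,0.08],[0,0,0],0],[[0,0,0.06],[0,0,0],0],[[0,0,0.03],[0,0,0],0],[[0,0,0.01],[0,0,0],0]]'

```text
clock: 8.53
eef_pos: [0.541, 0.1037, 0.0974]
tool_rot: [0.684, 0.729, -0.002, -0.001]
ft_force: [0.3, 0.6, -3.8]
grip_width: 0.0568
grasp_force: 65.3
```

```bash
python3 - <<'E'
from h import *
camera('side');camera('side');stat()
P=lambda m:(W[m][:,:2]*1000).astype(np.float32)
im,W=cloud('side');x,y,z=np.moveaxis(W,-1,0);stat()
b=(np.hypot(x-.54,y-.106)<.05)&(z>.05)&(z<.1)&(im.max(-1)>60);print('jar',cv2.minAreaRect(P(b)),b.sum(),W[b].min(0))
E
```

```text
t8.63 [0.5421 0.1043 0.0991] yaw 3.7 z [-8.e-04 -2.e-04 -1.e+00] j [ 0.19  0.42 -0.06  1.09 -0.    1.7 ] F [-0.3  0.5 -4.2] T [-0.03 -0.02  0.06] w 0.0566 g 65.3
t8.68 [0.5427 0.1045 0.0999] yaw 3.7 z [ 7.e-04  2.e-04 -1.e+00] j [ 0.19  0.42 -0.06  1.09  0.    1.7 ] F [ 0.3 -0.1 -4.6] T [0.01 0.01 0.03] w 0.0566 g 65.3
jar ((534.4060668945312, 125.26748657226562), (81.32111358642578, 42.31193542480469), 24.831775665283203) 1130 [0.5058849  0.08899285 0.05013381]
```

```bash
python3 - <<'E'
from h import *
P=lambda m:(W[m][:,:2]*1000).astype(np.float32)
camera('side')
im,W=cloud('side');x,y,z=np.moveaxis(W,-1,0);stat()
for lo,hi in((.052,.07),(.07,.09),(.09,.105)):
  b=(np.hypot(x-.54,y-.106)<.055)&(z>lo)&(z<hi);print('jar',cv2.minAreaRect(P(b)),b.sum(),W[b].min(0).round(3),W[b].max(0).round(3))
m=(z>.03)&(z<.042)&(np.hypot(x-.54,y-.106)<.1); print('block',cv2.minAreaRect(P(m)),m.sum())
E
```

```text
t8.78 [0.5431 0.1048 0.1006] yaw 3.7 z [ 2.e-03  4.e-04 -1.e+00] j [ 0.19  0.42 -0.06  1.09 -0.    1.7 ] F [-0.9 -0.  -4.4] T [ 0.02 -0.02  0.03] w 0.0569 g 65.3
jar ((535.9158325195312, 125.99888610839844), (80.89539337158203, 41.14863586425781), 23.95197105407715) 400 [0.506 0.091 0.052] [0.581 0.145 0.07 ]
jar ((535.6571044921875, 126.1187744140625), (80.94502258300781, 41.78362274169922), 24.201913833618164) 462 [0.507 0.09  0.07 ] [0.581 0.145 0.09 ]
jar ((534.4855346679688, 125.39689636230469), (80.05481719970703, 40.17473602294922), 26.45100975036621) 389 [0.507 0.09  0.09 ] [0.579 0.144 0.105]
block ((542.1710815429688, 108.30128479003906), (121.48086547851562, 123.15473175048828), 69.77920532226562) 2161
```

apply_moves --steps '[[[0.003,-0.005,0.01],[0,0,0],0],[[0.002,-0.004,0.02],[0,0,0],0],[[0,0,0.025],[0,0,0],0],[[0,0,0.025],[0,0,0],0],[[0,0,0.025],[0,0,0],0],[[0,0,0.025],[0,0,0],0],[[0,0,0.025],[0,0,0],0],[[0,0,0.02],[0,0,0],0]]'

```text
clock: 9.45
eef_pos: [0.54, 0.1057, 0.0637]
tool_rot: [0.684, 0.73, -0.0, -0.0]
ft_force: [-0.1, -0.2, -4.4]
grip_width: 0.0568
grasp_force: 65.4
```

```bash
python3 - <<'E'
from h import *
stat();camera('side');camera('side');stat();camera('side');camera('side');stat()
E
```

```text
t9.45 [0.54   0.1057 0.0637] yaw 3.7 z [-9.e-04 -2.e-04 -1.e+00] j [ 0.19  0.45 -0.11  1.    0.    1.7 ] F [-0.1 -0.2 -4.4] T [-0.02  0.01  0.02] w 0.0568 g 65.4
t9.55 [0.5395 0.1056 0.0635] yaw 3.7 z [-2.e-03 -4.e-04 -1.e+00] j [ 0.19  0.45 -0.11  1.    0.    1.7 ] F [-0.  -0.5 -4.4] T [0.02 0.02 0.03] w 0.0569 g 65.3
t9.65 [0.5403 0.1057 0.0644] yaw 3.7 z [-3.e-04 -1.e-04 -1.e+00] j [ 0.19  0.45 -0.11  1.01 -0.    1.7 ] F [-0.5  1.  -4.7] T [ 0.02  0.01 -0.01] w 0.0570 g 65.3
```

It has entered the pocket with no contact force. A few more mm will seat it.

apply_moves --steps '[[[0,0,0.005],[0,0,0],0],[[0,0,0.005],[0,0,0],0],[[0,0,0.005],[0,0,0],0],[[0,0,0.004],[0,0,0],0],[[0,0,0.003],[0,0,0],0],[[0,0,0],[0,0,0],0],[[0,0,0],[0,0,0],0],[[0,0,0],[0,0,0],0]]'

```text
clock: 10.32
eef_pos: [0.5404, 0.1057, 0.0603]
tool_rot: [0.684, 0.73, 0.0, 0.0]
ft_force: [-0.0, -0.4, -4.8]
grip_width: 0.0567
grasp_force: 65.3
```

apply_moves --steps '[[[0,0,0.003],[0,0,0],0],[[0,0,0.003],[0,0,0],0],[[0,0,0.002],[0,0,0],0],[[0,0,0],[0,0,0],0],[[0,0,0],[0,0,0],0],[[0,0,0],[0,0,0],0],[[0,0,0],[0,0,0],0],[[0,0,0],[0,0,0],0]]'

```text
clock: 10.98
eef_pos: [0.5405, 0.106, 0.0597]
tool_rot: [0.684, 0.73, 0.001, 0.0]
ft_force: [-3.4, 0.1, 5.3]
grip_width: 0.0568
grasp_force: 66.2
```

Seated: z is at the predicted 0.0597 with a light downward load. Now I'll unscrew in stages.

apply_moves --steps '[[[0,0,0],[0,0,-0.015],0],[[0,0,0],[0,0,-0.025],0],[[0,0,0],[0,0,-0.028],0],[[0,0,0],[0,0,-0.028],0],[[0,0,0],[0,0,-0.028],0],[[0,0,0],[0,0,-0.028],0],[[0,0,0],[0,0,-0.028],0],[[0,0,0],[0,0,-0.02],0]]'

```text
clock: 11.65
eef_pos: [0.5416, 0.1061, 0.0597]
tool_rot: [0.424, 0.906, 0.001, 0.001]
ft_force: [-1.3, 1.1, 4.9]
grip_width: 0.057
grasp_force: 66.2
```

```bash
python3 - <<'E'
from h import *
stat()
im,W=cloud('side');save('s5.png',im[180:330,240:400],4);stat()
E
```

```text
t11.65 [0.5416 0.1061 0.0597] yaw 39.9 z [ 0.0028  0.001  -1.    ] j [ 0.19  0.46 -0.12  0.99  0.    1.07] F [-1.3  1.1  4.9] T [ 0.18  0.3  -0.35] w 0.0570 g 66.2
t11.70 [0.5416 0.1061 0.0598] yaw 40.0 z [ 0.003  0.001 -1.   ] j [ 0.19  0.46 -0.12  0.99  0.    1.07] F [-0.9  1.4  4.1] T [0.2  0.23 0.03] w 0.0568 g 66.2
```

View pics/s5.png

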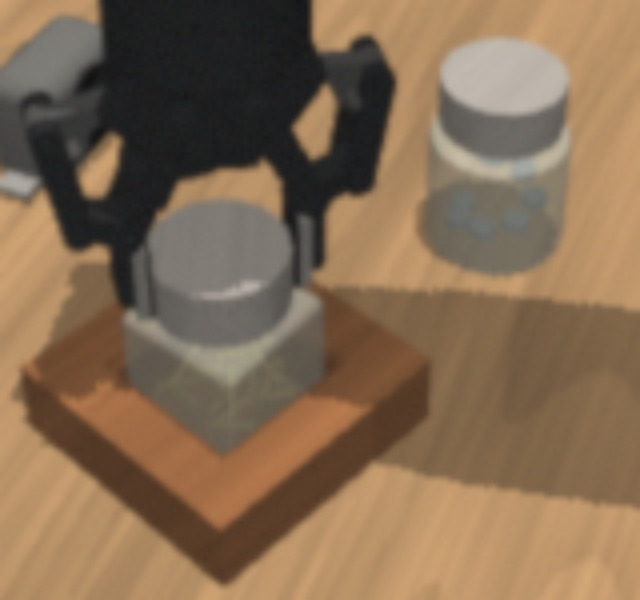

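The side crop shows the jar seated and square in the pocket, its lower edge at (225,450) on the block top, with the cap still gripped. The 0.35 N m reading shows the thread is turning. I'll continue in small steps, watching for the seal's push.

apply_moves --steps '[[[0,0,0],[0,0,-0.01],0],[[0,0,0],[0,0,-0.01],0],[[0,0,0],[0,0,-0.01],0],[[0,0,0],[0,0,-0.01],0],[[0,0,0],[0,0,-0.01],0],[[0,0,0],[0,0,0],0],[[0,0,0],[0,0,0],0],[[0,0,0],[0,0,0],0]]'

```text
clock: 12.37
eef_pos: [0.5418, 0.1061, 0.06]
tool_rot: [0.353, 0.936, 0.001, 0.001]
ft_force: [-1.2, 0.4, 5.7]
grip_width: 0.0569
grasp_force: 66.3
```

apply_moves --steps '[[[0,0,0],[0,0,-0.01],0],[[0,0,0],[0,0,-0.01],0],[[0,0,0],[0,0,-0.01],0],[[0,0,0],[0,0,-0.01],0],[[0,0,0],[0,0,0],0],[[0,0,0],[0,0,0],0],[[0,0,0],[0,0,0],0],[[0,0,0],[0,0,0],0]]'

```text
clock: 13.03
eef_pos: [0.5421, 0.106, 0.0608]
tool_rot: [0.294, 0.956, 0.001, 0.002]
ft_force: [-2.2, 0.6, 10.9]
grip_width: 0.0567
grasp_force: 66.8
```

```bash
python3 -c "
from h import *
stat()"
```

```text
t13.03 [0.5421 0.106  0.0608] yaw 55.8 z [ 4.4e-03  6.0e-04 -1.0e+00] j [ 0.19  0.46 -0.12  0.99 -0.    0.79] F [-2.2  0.6 10.9] T [-0.03  0.56  0.03] w 0.0567 g 66.8
```

apply_moves --steps '[[[0,0,0],[0,0,-0.01],0],[[0,0,0],[0,0,-0.01],0],[[0,0,0],[0,0,-0.01],0],[[0,0,0],[0,0,0],0],[[0,0,0],[0,0,0],0],[[0,0,0],[0,0,0],0],[[0,0,0],[0,0,0],0],[[0,0,0],[0,0,0],0]]'

```text
clock: 13.7
eef_pos: [0.5427, 0.1061, 0.0616]
tool_rot: [0.248, 0.969, 0.001, 0.003]
ft_force: [-3.4, 0.8, 13.6]
grip_width: 0.0568
grasp_force: 67.0
```

```bash
python3 -c "
from h import *
stat()"
```

```text
t13.70 [0.5427 0.1061 0.0616] yaw 61.2 z [ 5.9e-03  9.0e-04 -1.0e+00] j [ 0.19  0.46 -0.12  0.99 -0.    0.7 ] F [-3.4  0.8 13.6] T [-0.02  0.55  0.02] w 0.0568 g 67.0
```

apply_moves --steps '[[[0,0,0],[0,0,0],0],[[0,0,0],[0,0,0],0],[[0,0,0],[0,0,0],0],[[0,0,0],[0,0,0],0],[[0,0,0],[0,0,-0.006],0],[[0,0,0],[0,0,-0.006],0],[[0,0,0],[0,0,-0.006],0],[[0,0,0],[0,0,-0.006],0]]'

```text
clock: 14.37
eef_pos: [0.543, 0.1062, 0.0617]
tool_rot: [0.211, 0.977, 0.001, 0.003]
ft_force: [-1.5, -0.6, 13.7]
grip_width: 0.057
grasp_force: 67.0
```

```bash
python3 -c "
from h import *
stat()"
```

```text
t14.37 [0.543  0.1062 0.0617] yaw 65.6 z [ 0.0066  0.0012 -1.    ] j [ 0.19  0.46 -0.12  0.99 -0.    0.62] F [-1.5 -0.6 13.7] T [ 0.05  0.49 -0.09] w 0.0570 g 67.0
```

Turning torque has dropped from 0.35 to 0.09 N m and the seal is pushing up, so the thread has let go. I'll lift slowly and watch the weight: about -0.5 N if only the cap, -4.5 N if the jar comes too.

apply_moves --steps '[[[0,0,-0.005],[0,0,0],0],[[0,0,-0.005],[0,0,0],0],[[0,0,-0.005],[0,0,0],0],[[0,0,-0.005],[0,0,0],0],[[0,0,-0.005],[0,0,0],0],[[0,0,0],[0,0,0],0],[[0,0,0],[0,0,0],0],[[0,0,0],[0,0,0],0]]'

```text
clock: 15.03
eef_pos: [0.54, 0.1056, 0.0631]
tool_rot: [0.211, 0.977, -0.0, -0.0]
ft_force: [-0.5, 0.5, -1.3]
grip_width: 0.0571
grasp_force: 65.7
```

```bash
python3 -c "
from h import *
stat()"
```

```text
t15.03 [0.54   0.1056 0.0631] yaw 65.6 z [-1.e-03 -2.e-04 -1.e+00] j [ 0.19  0.45 -0.11  1.   -0.    0.62] F [-0.5  0.5 -1.3] T [-0.02  0.03 -0.  ] w 0.0571 g 65.7
```

Only the cap's weight is on the wrist. Raising so its rim is 20 mm above the mouth: rim at 0.118, TCP about 0.106.

apply_moves --steps '[[[0,0,-0.02],[0,0,0],0],[[0,0,-0.03],[0,0,0],0],[[0,0,-0.03],[0,0,0],0],[[0,0,-0.035],[0,0,0],0],[[0,0,-0.035],[0,0,0],0],[[0,0,-0.03],[0,0,0],0],[[0,0,-0.02],[0,0,0],0],[[0,0,-0.013],[0,0,0],0]]'

```text
clock: 15.7
eef_pos: [0.5408, 0.1058, 0.1073]
tool_rot: [0.211, 0.977, 0.0, 0.001]
ft_force: [-0.3, 0.1, 0.4]
grip_width: 0.0567
grasp_force: 65.7
```

```bash
python3 - <<'E'
from h import *
for _ in range(4): camera('side')
stat()
im,W=cloud('side');x,y,z=np.moveaxis(W,-1,0);save('s6.png',im[140:330,230:410],3)
n=np.hypot(x-.54,y-.106)<.026
P=lambda m:(W[m][:,:2]*1000).astype(np.float32)
for a,b in((.108,.14),(.139,.15),(.07,.1),(.06,.07)):
    m=(np.hypot(x-.54,y-.106)<.045)&(z>a)&(z<b)&(im.max(-1)>70)
    if m.sum()>5: print(a,b,m.sum(),cv2.minEnclosingCircle(P(m)),cv2.minAreaRect(P(m)),W[m][:,2].min(),W[m][:,2].max())
for c in (290,295,300): print([ (r,round(float(z[r,c]),3)) for r in range(190,270,3)])
stat()
E
```

```text
t15.90 [0.5402 0.1057 0.106 ] yaw 65.6 z [-3.e-04 -1.e-04 -1.e+00] j [ 0.19  0.41 -0.06  1.1  -0.    0.62] F [ 0.7 -0.2 -0.4] T [0.07 0.04 0.02] w 0.0568 g 65.7
0.108 0.14 383 ((539.1213989257812, 109.37139129638672), 41.95416259765625) ((529.0877685546875, 115.9853744506836), (83.78888702392578, 30.248741149902344), 56.61743927001953) 0.1194989951296786 0.1399971418491493
0.139 0.15 765 ((540.695556640625, 108.08191680908203), 42.50813293457031) ((537.1846313476562, 108.41915893554688), (76.38970184326172, 50.18968200683594), 84.51301574707031) 0.13901820708151746 0.14964641281881508
0.07 0.1 357 ((541.5474243164062, 109.77510070800781), 23.298635482788086) ((539.6991577148438, 116.10879516601562), (45.83603286743164, 28.59053611755371), 14.009883880615234) 0.0700915234260528 0.09901028126767804
0.06 0.07 636 ((541.6337890625, 108.58030700683594), 40.37596893310547) ((541.5391845703125, 109.57662200927734), (59.0032958984375, 60.58236312866211), 74.36515045166016) 0.06019918405989405 0.06991555567166427
[(190, 0.218), (193, 0.212), (196, 0.206), (199, 0.201), (202, 0.196), (205, 0.0
[... 520 characters left out ...]
139), (238, 0.133), (241, 0.127), (244, 0.121), (247, 0.098), (250, 0.098), (253, 0.092), (256, 0.086), (259, 0.08), (262, 0.073), (265, 0.068), (268, 0.068)]
[(190, 0.203), (193, 0.198), (196, -0.001), (199, -0.002), (202, 0.001), (205, 0.001), (208, 0.145), (211, 0.146), (214, 0.145), (217, 0.146), (220, 0.144), (223, 0.145), (226, 0.145), (229, 0.146), (232, 0.143), (235, 0.138), (238, 0.13), (241, 0.125), (244, 0.121), (247, 0.099), (250, 0.092), (253, 0.09), (256, 0.083), (259, 0.08), (262, 0.078), (265, 0.066), (268, 0.068)]
t15.95 [0.54   0.1057 0.1058] yaw 65.6 z [-7.e-04 -1.e-04 -1.e+00] j [ 0.19  0.41 -0.06  1.1   0.    0.62] F [-0.5  0.9 -0.4] T [-0.02 -0.02 -0.01] w 0.0567 g 65.7
```

View pics/s6.png

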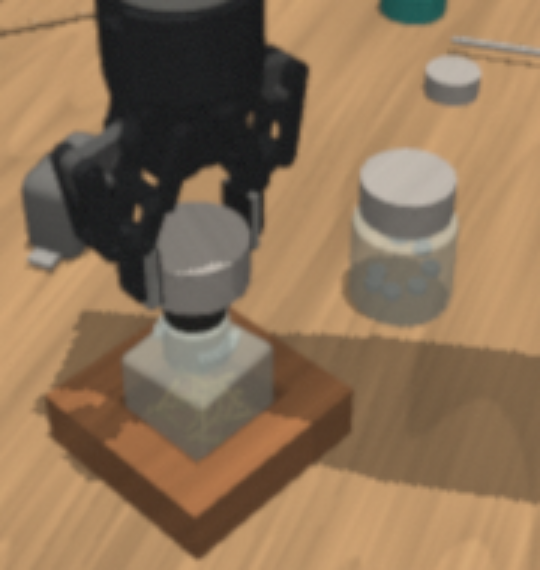

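The cap is gripped at about (205,255), level, with the open neck at (197,325) below it and the jar seated. The cap top at 0.146 puts the rim at 0.119, about 2 cm above the 0.098 mouth. The bystanders haven't moved, so I'm handing in.

```bash
python3 -c "
from h import *
print(bot.job_done())"
```

```text
the job is handed in; nothing more can be done
None
```

The job is handed in at about 16 s on the clock: the jar is seated in the block's pocket, and its cap came off after about 62° of counter-clockwise turn. The arm still grips the cap level, straight over the open jar and about 2 cm above its mouth.

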